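# Load a tube carrier into a blood analyser over the lane step

### The job

Load the carrier that holds the blood tubes into the analyser: stand it flat on the loading shelf, short of the step with its nose towards the lane, and let go, then take it by the grip tab at its tail and slide it over the step and along the lane under the hood until it is fully home against the end stop. Keep it upright all the way and do not ram it, as the samples have been spun. Leave it flat on the lane floor, and leave the empty carrier, the bench rack and the bottle alone.

Things in the scene. Friction and masses are not known exactly. Their poses are not given: they have to be found in the camera images.
- carrier: The loaded carrier: narrow white plastic rack, six closed tubes in one row. Body 150 x 26 mm, 60 high, flat bottom, square edges; caps 16 mm wide, tops 86 mm up. Grip tab at its tail. 0.27 to 0.43 kg, balanced near the body's middle. Origin: centre of the body's underside; x to the nose, y across, z up. It starts on the bench, nose within 35 degrees of the way the lane runs.
- carrier_nose (a point): Bottom centre of the loaded carrier's nose face (the end without a tab), 75 mm ahead of its origin. Axes as the carrier's.
- carrier_tail (a point): Bottom centre of the loaded carrier's tail face, 75 mm behind its origin, below the tab. Axes as the carrier's.
- carrier_tab (a point): Middle of the loaded carrier's grip tab, 94 mm behind its origin on the centre line, 42 mm above its underside. The tab is a plain upright plate 12 mm thick (across the carrier), from 75 to 111 mm behind the origin and from 12 to 60 mm above the underside. For lifting, the body can be pinched across its 26 mm width at the middle, also about 42 mm up.
- analyser: Blood analyser, fixed to the bench: grey loading shelf, white deck with one lane, clear hood, white housing. Origin: on the bench under the middle of the step; x along the lane from the shelf into the machine, y across, z up. Lane floor: from x = 0 (step) to 170 mm (end stop). The housing, 400 mm wide and up to 0.24 m high, begins at x = 190 mm.
- step (a point): Top edge of the step on the lane's centre line. Here the floor rises squarely by 5 mm, from the shelf (45 mm above the bench) to the lane floor (50 mm above the bench): a carrier pushed flat catches on it; its nose must be raised over. Axes as the analyser's.
- shelf_middle (a point): Middle of the loading shelf's top, 105 mm before the step, on the lane's centre line. The shelf is flat, without rims, 210 mm long (from the step outwards) and 130 mm wide, 45 mm above the bench. Two thin dark lines, 34 mm apart, run along it in line with the lane. Axes as the analyser's.
- lane_mouth (a point): Middle of the lane floor where the straight guides begin, 70 mm past the step. The guides are 32 mm apart, 16 mm high, and run to the end stop; before them, from 30 to 70 mm past the step, they flare out to about 52 mm apart. The deck beside the lane is level with its floor, 220 mm wide. Axes as the analyser's.
- hood_edge (a point): Middle of the clear hood's front edge, on its underside: 65 mm past the step, 102 mm above the lane floor. The hood covers the lane from here on, with a clear cheek 104 mm either side of the lane, so a gripper over the carrier's middle cannot follow it in.
- lane_stop (a point): Foot of the end stop's face on the lane's centre line, at lane-floor height, 170 mm past the step: the carrier's nose point is here when fully home. The middle of the tab is then 1 mm past the step, outside the hood. Axes as the analyser's.
- empty_carrier: A second carrier, same shape and size but without tubes (open wells, 60 mm high), on the bench; to be left alone. Origin and axes as the loaded carrier's.
- bench_rack: White bench tube rack, 90 x 200 mm, 60 mm high (83 mm with its few tubes); to be left alone. Origin: centre of its underside; long side along y.
- reagent_bottle: Amber reagent bottle, 60 mm in diameter, 130 mm high; to be left alone. Origin: centre of its underside.
Things that resemble listed ones, but are neither listed nor needed, are in the scene too. What is shaped like the carrier but green or pink is not meant.

How it is judged:
On the way, in this order (a step that is already met when the one before it is completed fails the run):
1. the loaded carrier stands flat on the loading shelf, short of the step and nose towards the lane, let go (x of carrier_nose in the frame of step between -0.09 and 0 m and y of carrier in the frame of step between -0.05 and 0.05 m and z of carrier in the frame of shelf_middle between -0.003 and 0.003 m and angle between carrier's own z axis and vertical below 0.035 rad and angle between the x axis of carrier and the x axis of step, either way round below 0.35 rad and x of carrier_tail in the frame of step below -0.12 m and contact force between the fingers and carrier below 0.1 N and linear speed of carrier below 0.02 m/s), for 0.2 s.
2. held by the grip tab, its nose is across the step, close over the lane floor, the tail still over the shelf (x of carrier_nose in the frame of step between 0.01 and 0.14 m and z of carrier_nose in the frame of step below 0.02 m and y of carrier_nose in the frame of step between -0.02 and 0.02 m and distance between the grasp point and carrier_tab below 0.03 m and contact force between the fingers and carrier above 0.5 N), for 0.1 s.
At the end, for the whole second after the job is handed in: The loaded carrier stands flat (within 2 degrees and 3 mm of the lane floor) between the lane guides with its nose within 5 mm of the end stop, at rest and let go (x of carrier_nose in the frame of lane_stop above -0.005 m and y of carrier_nose in the frame of lane_stop between -0.006 and 0.006 m and z of carrier in the frame of lane_stop between -0.003 and 0.003 m and angle between carrier's own z axis and vertical below 0.035 rad and linear speed of carrier below 0.01 m/s and contact force between the fingers and carrier below 0.1 N); the robot touches nothing.
It fails at once if the loaded carrier tips more than 15 degrees (angle between carrier's own z axis and vertical above 0.26 rad).
It fails at once if the loaded carrier is rammed into the step, the guides or the end stop (more than 80 N) (x of carrier_nose in the frame of step above -0.01 m and contact force between carrier and analyser above 80 N).
It fails at once if the empty carrier is moved more than 20 mm or tipped (distance of empty_carrier from where it was at the start of the episode above 0.02 m or angle between empty_carrier's own z axis and vertical above 0.3 rad).
It fails at once if the bench rack is moved more than 20 mm or tipped (distance of bench_rack from where it was at the start of the episode above 0.02 m or angle between bench_rack's own z axis and vertical above 0.3 rad).
It fails at once if the reagent bottle is moved more than 20 mm or knocked over (distance of reagent_bottle from where it was at the start of the episode above 0.02 m or angle between reagent_bottle's own z axis and vertical above 0.3 rad).
It also fails if it takes over 53 s, if anything falls off the work surface, if the arm or the gripper's body presses on something with over 40 N, if the wrist force passes 120 N, or if a joint passes its speed limit or range.

### The arm

A 6-joint arm with a two-finger parallel gripper is mounted at the origin on the work surface. World frame = base frame: x ahead of the robot, y to its left, z up, the work surface at z = 0. Lengths are in m, angles in rad, forces in N, time in s.
With the tool pointing down it reaches from about 0.375 to 0.975 m from the base axis. Payload 3.8 kg.
Tool frame: the origin (TCP) lies midway between the tips of the shut fingers; the grasp point (between the pads) lies 19 mm behind it; z points along the fingers, y is the direction in which the jaws open and shut (so a half turn about z gives the same grasp; the last joint's range is limited). The gripper opens to 85 mm and grips with 20 to 120 N. Pads are 22 mm wide; open, the fingers measure 114 mm over their backs; the gripper's body (76 mm by 85 mm) begins 54 mm behind the grasp point. The pads swing forward as they close: fully open they stand 13 mm farther back than shut.
Start: joints at [-1.267, 0.264, 1.604, -0, 1.274, -0.037], TCP at [0.226, -0.636, 0.231] pointing down, gripper open.
Joint ranges: [-2.63, 2.63], [-0.94, 2.18], [0.31, 2.57], [-1.31, 4.45], [0, 2.66], [-2.55, 2.55]. Speed limits (rad/s): [2.57, 2.57, 3.14, 3.14, 3.14, 3.14].

### API

Orientations are given as a rotation vector (axis times angle).
In Python, from workcell import bot gives the robot as it stands.
- The arm moves only by the tool drive_tool, never from a script. Its argument "steps" is a list of rows, each a list of 2 entries, a list of its own where there are three numbers: the shift along the tool's x, y, z in mm, then the turn about the tool's z in degrees. In form: [[[dx, dy, dz], twist], ...]. A call has 1 to 8 rows; each row shifts and turns the commanded pose from where the row before left it, along the tool's axes as they then stand; what a row does not reach is not made up. A row lasts 1/12 s, in which the tool goes at most 41.7 mm and 7.16 degrees, less where a joint would pass 70% of its speed; a pose out of reach is approached as far as the arm can. A call is refused whole if a number of a shift passes 41.7 or a number of a turn 7.16, either way. A call with a gripper value outside its range is refused whole. "jaw" is the opening, from 0 (shut) to 1 (fully open), set as the call begins (left out, the last holds). The fingers move at their own pace and stop on an object; "force" is the grip in N (left out, the last holds). Time passes only in rows, so rows that do not move let the fingers close. It gives the time, the measured TCP pose, the force and the opening at its end, in the units of the state.
- bot.read_state(): the state, without advancing time (a new reading comes with each control period).
- bot.read_camera(name): name is "scene" or "top" or "wrist"; returns the picture (384x512x3 uint8, red, green, blue); there is no depth.
- bot.camera_info(name): a dict with "fx", "fy", "cx", "cy" (pixels), "position" and "attitude" of the camera in the world. Camera axes: x right, y down, z forward; pixel columns grow to the right and rows downward; lengths in m; the calibration is good to about 2 mm. The wrist camera is an equidistant fisheye: a pixel r from the principal point sees the ray r / f radians off the axis. A picture is of the moment at which its call begins: read the wrist's pose just before it. camera_info takes no time and is no camera call; for the wrist camera it gives the pose at the moment of the call.
- bot.finish_job(): hands the job in, once; it reports no verdict.
The state is a dict: "time": time; "q": joint angles; "joint_vel": joint speeds; "joint_torque": joint torques, N m; "tool_pos": TCP position; "tcp_rot": TCP orientation; "wrist_force": force on the tool from outside, world axes, zero at the start; "torque": the same for the moment, N m; "width": opening from 0.0 (shut) to 1.0 (fully open).
Only numpy, scipy, OpenCV 4.12 (cv2) and the standard library are available. Lean on these libraries where they do the work, as an engineer would, in place of code of your own. Each camera call takes 0.05 s, during which the arm holds its last target.

## Working session

There is one attempt and no reset: what is moved stays moved. The work goes in short steps, Python scripts to look and compute and a tool call to move; the robot and the scene stay as the last step left them, time stands still between calls to the robot, and variables do not carry over. Pictures are saved under pics/ and viewed, and the job is handed in when it is done.

Besides the shell and the picture viewer there is one more tool, called after "Request:" as name(argument=value, ...), one argument or row to a line, values as JSON. drive_tool: Moves the arm, as the interface text tells. Its arguments: {"type":"object","properties":{"steps":{"type":"array","items":{"type":"array"}},"jaw":{"type":"number"},"force":{"type":"number"}},"required":["steps"]}

```bash
ls; mkdir -p pics; python3 - <<'E'
from workcell import bot
import cv2
for n in ["scene","top"]:
    im=bot.read_camera(n); cv2.imwrite(f"pics/{n}0.png",im[:,:,::-1]); print(n,bot.camera_info(n))
print(bot.read_state())
E
```

```text
pics
scene {'fx': 430.9504416026017, 'fy': 430.9504416026017, 'cx': 253.3746501816078, 'cy': 186.50715002405911, 'position': array([1.17586084, 0.66961788, 1.06674469]), 'attitude': array([-1.08123957, -2.46529036,  0.93932876])}
top {'fx': 431.88193643198275, 'fy': 431.88193643198275, 'cx': 255.22465630470518, 'cy': 187.75857199293532, 'position': array([0.34140826, 0.10324365, 1.32883106]), 'attitude': array([-2.12415168,  2.11492158, -0.17589389])}
{'time': 0.1, 'q': array([-1.26693093e+00,  2.64699373e-01,  1.60524769e+00,  3.90632766e-05,
        1.27371916e+00, -3.68902129e-02]), 'joint_vel': array([-0.00028326, -0.00016245, -0.00244863, -0.00092754, -0.00058584,
       -0.00101697]), 'joint_torque': array([ 7.52719079e-04, -5.16704607e+01, -3.68590236e+01, -1.51457266e-04,
        6.25592642e-03, -7.55504459e-06]), 'tool_pos': array([ 0.22540045, -0.63554269,  0.23006647]), 'tcp_rot': array([-3.09407761e+00, -5.32304727e-01,  3.75121975e-04]), 'wrist_force': array([ 0.1170205 , -0.11639293, -0.05641447]), 'torque': array([ 0.03784407, -0.06125898, -0.00753407]), 'width': 0.99950800808822}
```

View pics/scene0.png

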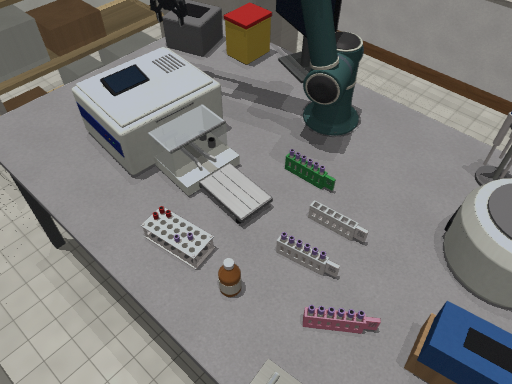

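View pics/top0.png

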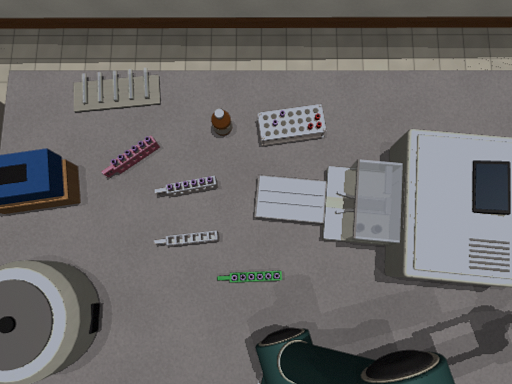

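The scene shows the loaded white carrier with purple caps at about (186,186) in the top view, tab to the left and nose to the right. The empty carrier is at (188,239), the shelf at (290,200) and the step near x≈326. I'll zoom in.

```bash
python3 - <<'E'
import cv2
a=cv2.imread("pics/top0.png")
cv2.imwrite("pics/t1.png",cv2.resize(a[160:260,140:240],None,fx=6,fy=6,interpolation=cv2.INTER_CUBIC))
cv2.imwrite("pics/t2.png",cv2.resize(a[145:255,245:415],None,fx=4.5,fy=4.5,interpolation=cv2.INTER_CUBIC))
E
```

```text
(no output)
```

View pics/t1.png

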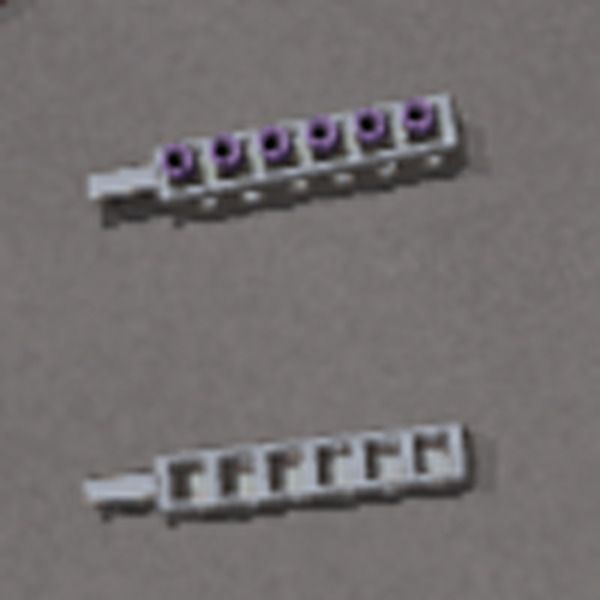

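View pics/t2.png

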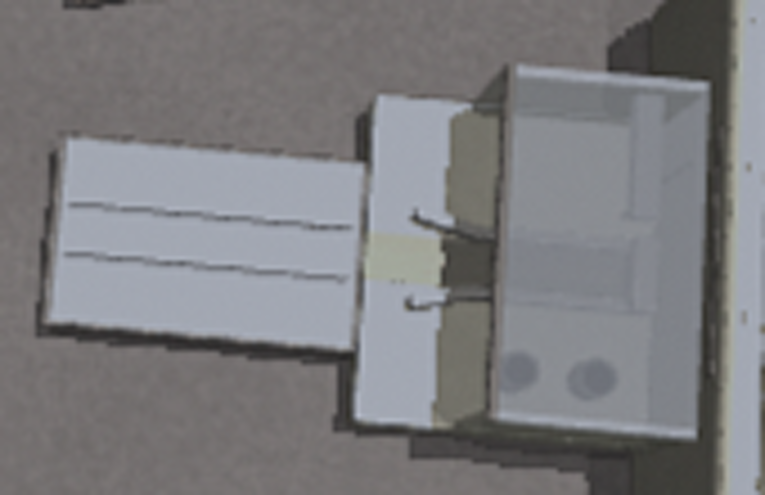

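```bash
cat > h.py <<'E'
import numpy as np, cv2
from scipy.spatial.transform import Rotation as R
from workcell import bot
def ray(cam,u,v):
    c=bot.camera_info(cam); d=np.array([(u-c['cx'])/c['fx'],(v-c['cy'])/c['fy'],1.])
    return np.array(c['position']),R.from_rotvec(c['attitude']).apply(d)
def onz(cam,u,v,z):
    p,d=ray(cam,u,v); return p+d*(z-p[2])/d[2]
E
cat > m.py <<'E'
from h import *
def pt(x,y,f,ox,oy): return (x+.5)/f-.5+ox,(y+.5)/f-.5+oy
print("shelf corners z.045")
S=[onz('top',*pt(x,y,4.5,245,145),.045) for x,y in [(65,137),(366,160),(355,350),(47,323)]]
for s in S: print(s.round(4))
print([np.linalg.norm(S[i]-S[(i+1)%4]).round(4) for i in range(4)])
L=[onz('top',*pt(x,y,4.5,245,145),.045) for x,y in [(68,204),(350,228),(66,254),(346,279)]]
for s in L: print('line',s.round(4))
d=(L[1]-L[0])+(L[3]-L[2]); print('yaw lane deg',np.degrees(np.arctan2(d[1],d[0])), 'centre line pt',(sum(L)/4).round(4))
print('deck step edge', onz('top',*pt(376,96,4.5,245,145),.05).round(4),onz('top',*pt(356,424,4.5,245,145),.05).round(4))
print('stop? hood front edge z .152',onz('top',*pt(510,66,4.5,245,145),.152).round(4),onz('top',*pt(495,418,4.5,245,145),.152).round(4))
def caps(cam,im,box,z):
    x0,y0,x1,y1=box; s=im[y0:y1,x0:x1].astype(int); r,g,b=s[...,2],s[...,1],s[...,0]
    m=((r-g>12)&(b-g>20)); ys,xs=np.nonzero(m); return xs+x0,ys+y0
a=cv2.imread('pics/top0.png')
C=[onz('top',*pt(x,y,6,140,160),.086) for x,y in [(178,161),(225,152),(273,144),(321,133),(370,124),(418,116)]]
for c in C: print('cap',c.round(4))
d=C[5]-C[0]; print('yaw',np.degrees(np.arctan2(d[1],d[0])), np.linalg.norm(d), 'mean',np.mean(C,0).round(4))
B=[onz('top',*pt(x,y,6,140,160),.06) for x,y in [(157,146),(448,94),(461,148),(166,200)]]
for c in B: print('bodytop',c.round(4))
print('mean',np.mean(B,0).round(4),[np.linalg.norm(B[i]-B[(i+1)%4]).round(4) for i in range(4)])
T=onz('top',*pt(90,184,6,140,160),.06);print('tab end',T.round(4), np.linalg.norm(T-np.mean(B,0)))
xs,ys=caps('top',a,(160,170,225,200),.086); print(len(xs), onz('top',xs.mean(),ys.mean(),.086).round(4))
b=cv2.imread('pics/scene0.png'); xs,ys=caps('scene',b,(272,228,345,280),.086); print(len(xs), onz('scene',xs.mean(),ys.mean(),.084).round(4))
cv2.imwrite("pics/s1.png",cv2.resize(b[225:280,265:345],None,fx=8,fy=8,interpolation=cv2.INTER_CUBIC))
cv2.imwrite("pics/s2.png",cv2.resize(b[95:225,130:290],None,fx=4.5,fy=4.5,interpolation=cv2.INTER_CUBIC))
E
python3 m.py
```

```text
shelf corners z.045
[0.6157 0.1125 0.045 ]
[ 0.6004 -0.0898  0.045 ]
[ 0.4724 -0.0796  0.045 ]
[0.4895 0.124  0.045 ]
[np.float64(0.2029), np.float64(0.1284), np.float64(0.2042), np.float64(0.1267)]
line [0.5697 0.1103 0.045 ]
line [ 0.554  -0.0781  0.045 ]
line [0.5358 0.1115 0.045 ]
line [ 0.5197 -0.0747  0.045 ]
yaw lane deg -94.862623485894 centre line pt [0.5448 0.0173 0.045 ]
deck step edge [ 0.6434 -0.0969  0.05  ] [ 0.4235 -0.0784  0.05  ]
stop? hood front edge z .152 [ 0.6386 -0.1644  0.152 ] [ 0.4209 -0.1473  0.152 ]
cap [0.5722 0.3758 0.086 ]
cap [0.5767 0.3529 0.086 ]
cap [0.5808 0.3295 0.086 ]
cap [0.5863 0.3061 0.086 ]
cap [0.5909 0.2822 0.086 ]
cap [0.595  0.2587 0.086 ]
yaw -78.990263268916 0.11930266571962843 mean [0.5836 0.3175 0.086 ]
bodytop [0.5846 0.3924 0.06  ]
bodytop [0.6116 0.2472 0.06  ]
bodytop [0.584 0.24  0.06 ]
bodytop [0.5572 0.3867 0.06  ]
mean [0.5843 0.3166 0.06  ] [np.float64(0.1477), np.float64(0.0284), np.float64(0.1491), np.float64(0.028)]
tab end [0.5652 0.4251 0.06  ] 0.11019525465252036
119 [0.5839 0.317  0.086 ]
145 [0.5916 0.325  0.084 ]
```

```bash
sleep 1
```

```text
(no output)
```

View pics/s1.png

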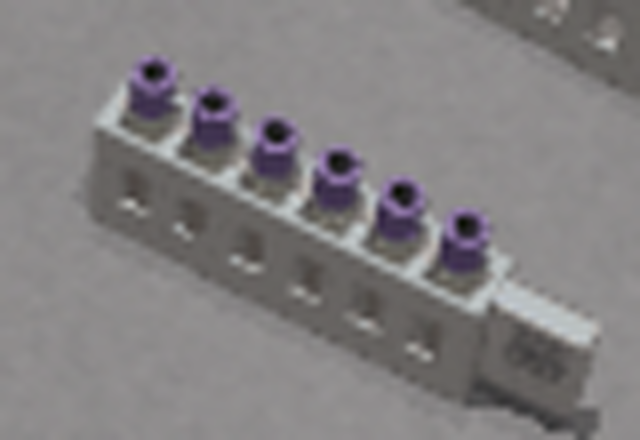

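View pics/s2.png

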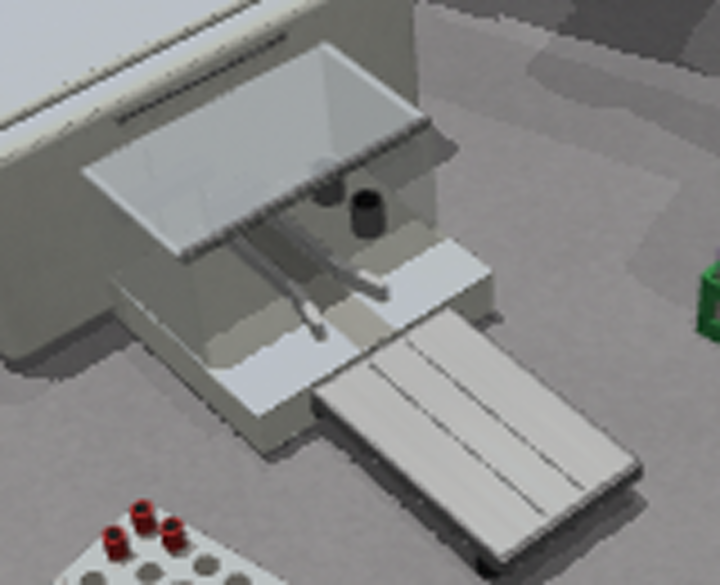

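Request:
drive_tool(
  steps=[
    [[0,0,-40],0],
    [[0,0,-40],0],
    [[0,0,-40],0],
    [[0,0,-40],-7],
    [[0,0,0],-7],
    [[0,0,0],-7],
    [[0,0,0],-7],
    [[0,0,0],-7],
  ],
)

```text
time: 0.77
tool_pos: [0.2256, -0.636, 0.391]
tcp_rot: [-2.788, -1.447, -0.0]
wrist_force: [0.0, -0.5, -0.5]
width: 1.0
```

```bash
cat > plan.py <<'E'
from h import *
import sys
# target x y z toolx-yaw(deg): gives delta in tool axes as they stand, mm, & twist
def plan(x,y,z,yaw):
    s=bot.read_state(); r=R.from_rotvec(s['tcp_rot']); m=r.as_matrix()
    cy=np.degrees(np.arctan2(m[1,0],m[0,0])); d=np.array([x,y,z])-s['tool_pos']
    tw=-((yaw-cy+180)%360-180)
    f=R.from_euler('z',yaw,degrees=True).as_matrix()@np.diag([1,-1,-1])
    print('t',round(s['time'],2),'pos',s['tool_pos'].round(4),'yaw',cy.round(2),'F',s['wrist_force'].round(2),'w',round(s['width'],3),'q',s['q'].round(2),'tilt',np.degrees(np.arccos(-m[2,2])).round(2))
    print('delta tool mm (present axes)',(1000*m.T@d).round(1),'(after twist)',(1000*f.T@d).round(1),'twist',tw.round(2))
plan(*map(float,sys.argv[1:5]))
E
python3 plan.py .584 .317 .30 101
```

```text
t 0.77 pos [ 0.2256 -0.636   0.391 ] yaw 54.87 F [ 0.01 -0.52 -0.48] w 1.0 q [-1.27  0.21  1.38  0.    1.55 -0.65] tilt 0.03
delta tool mm (present axes) [ 985.7 -255.2   91.4] (after twist) [867.1 533.7  91. ] twist -46.13
```

Request:
drive_tool(
  steps=[
    [[38,-10,0],0],
    [[38,-10,0],0],
    [[38,-10,0],0],
    [[38,-10,0],0],
    [[38,-10,0],0],
    [[38,-10,0],0],
    [[38,-10,0],0],
    [[38,-10,0],0],
  ],
)

```text
time: 1.43
tool_pos: [0.3369, -0.3402, 0.3908]
tcp_rot: [-2.792, -1.438, -0.0]
wrist_force: [0.2, -0.7, 0.5]
width: 1.003
```

Request:
drive_tool(
  steps=[
    [[38,-10,0],0],
    [[38,-10,0],0],
    [[38,-10,0],0],
    [[38,-10,0],0],
    [[38,-10,0],0],
    [[38,-10,0],0],
    [[38,-10,0],0],
    [[38,-10,0],0],
  ],
)

```text
time: 2.1
tool_pos: [0.4481, -0.0462, 0.391]
tcp_rot: [2.793, 1.439, -0.0]
wrist_force: [0.7, -0.4, -0.5]
width: 1.003
```

Request:
drive_tool(
  steps=[
    [[38,-10,0],0],
    [[38,-10,4],0],
    [[38,-10,8],0],
    [[38,-10,10],0],
    [[38,-10,10],0],
    [[38,-10,10],0],
    [[0,0,10],-7],
    [[0,0,10],-7],
  ],
  jaw=0.7,
)

```text
time: 2.77
tool_pos: [0.5315, 0.1747, 0.3274]
tcp_rot: [-2.587, -1.78, 0.003]
wrist_force: [0.3, -0.5, 0.2]
width: 0.701
```

Request:
drive_tool(
  steps=[
    [[0,0,10],-7],
    [[0,0,0],-7],
    [[0,0,0],-7],
    [[0,0,0],-7],
    [[0,0,0],-4.1],
    [[0,0,0],0],
  ],
)

```text
time: 3.27
tool_pos: [0.5312, 0.1723, 0.3186]
tcp_rot: [-2.004, -2.419, 0.002]
wrist_force: [0.6, 0.4, 0.3]
width: 0.7
```

```bash
python3 plan.py .584 .317 .20 101; python3 - <<'E'
from h import *
print(bot.camera_info('wrist'))
cv2.imwrite('pics/w1.png',bot.read_camera('wrist')[:,:,::-1])
E
```

```text
t 3.27 pos [0.5312 0.1723 0.3186] yaw 100.73 F [0.55 0.35 0.3 ] w 0.7 q [ 0.27  0.    1.74 -0.    1.4   0.08] tilt 0.07
delta tool mm (present axes) [132.4  78.9 118.5] (after twist) [132.   79.4 118.6] twist -0.27
{'fx': 297.3186396354542, 'fy': 297.3186396354542, 'cx': 248.8572717264296, 'cy': 195.81170253901774, 'position': array([0.5173842 , 0.24728165, 0.46060177]), 'attitude': array([2.82790292, 0.26560189, 0.03910471])}
```

View pics/w1.png

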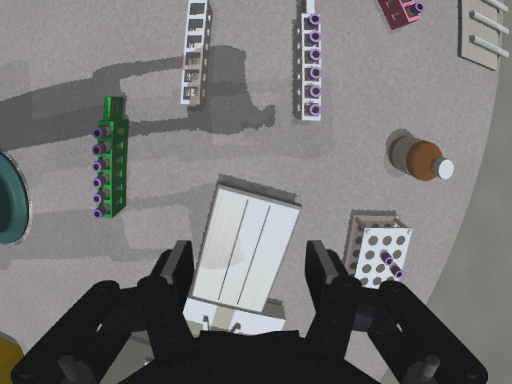

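The wrist view shows the loaded carrier at (310,65) with its nose end at (312,118), and the shelf at (245,245). The gripper is well clear. I'll move over the carrier next.

Request:
drive_tool(
  steps=[
    [[33,20,30],0],
    [[33,20,30],0],
    [[33,20,30],0],
    [[33,20,29],-0.3],
    [[0,0,0],0],
    [[0,0,0],0],
  ],
)

```text
time: 3.82
tool_pos: [0.5764, 0.2964, 0.2137]
tcp_rot: [-1.998, -2.421, 0.01]
wrist_force: [0.6, -0.8, -0.4]
width: 0.699
```

```bash
python3 plan.py .584 .317 .024 101; python3 - <<'E'
from h import *
c=bot.camera_info('wrist'); print(c)
cv2.imwrite('pics/w2.png',bot.read_camera('wrist')[:,:,::-1])
E
```

```text
t 3.82 pos [0.5764 0.2964 0.2137] yaw 100.95 F [ 0.58 -0.81 -0.44] w 0.699 q [ 0.44  0.23  1.68 -0.    1.24  0.25] tilt 0.39
delta tool mm (present axes) [ 19.1  12.6 189.5] (after twist) [ 18.7  11.4 189.7] twist -0.05
{'fx': 297.3186396354542, 'fy': 297.3186396354542, 'cx': 248.8572717264296, 'cy': 195.81170253901774, 'position': array([0.56294749, 0.37177523, 0.35551331]), 'attitude': array([2.82520863, 0.2720138 , 0.03256487])}
```

View pics/w2.png

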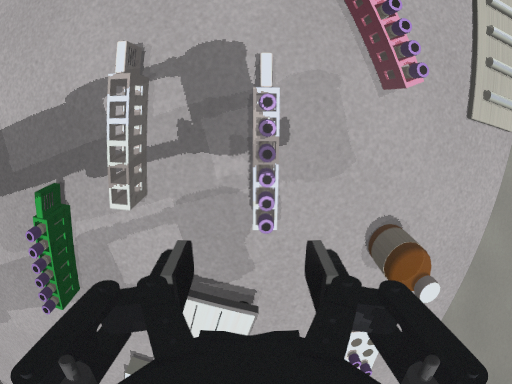

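```bash
cat >> h.py <<'E'
def wray(u,v,c):
    a=np.array([u-c['cx'],v-c['cy']]); r=np.linalg.norm(a); th=r/c['fx']
    d=np.r_[np.sin(th)*a/max(r,1e-9),np.cos(th)]
    return np.array(c['position']),R.from_rotvec(c['attitude']).apply(d)
def wz(u,v,z,c):
    p,d=wray(u,v,c); return p+d*(z-p[2])/d[2]
E
python3 - <<'E'
from h import *
c=bot.camera_info('wrist'); im=bot.read_camera('wrist').astype(int)
r,g,b=[im[...,i] for i in range(3)]
m=((r-g>15)&(b-g>25)).astype(np.uint8); m[:, :245]=0; m[:,290:]=0; m[:80]=0;m[240:]=0
n,l,s,ce=cv2.connectedComponentsWithStats(m)
P=[]
for i in range(1,n):
    if s[i,4]>40:
        x,y,w,h=s[i,:4]; p=wz(ce[i,0],ce[i,1],.085,c); print(s[i],p.round(4)); P.append(p)
P=np.array(P); d=P[-1]-P[0]; print(P.mean(0),np.degrees(np.arctan2(d[1],d[0])),np.linalg.norm(d))
T=wz(267,53,.06,c);N=wz(265,231,.06,c); print('tab end',T.round(4),'nose',N.round(4),np.linalg.norm(T-N))
E
```

```text
[258  93  17  17 136] [0.5772 0.3784 0.085 ]
[258 119  17  16 129] [0.5817 0.3553 0.085 ]
[258 145  16  16  99] [0.5859 0.3318 0.085 ]
[257 170  17  16 130] [0.5903 0.3075 0.085 ]
[257 194  16  16 128] [0.5949 0.2847 0.085 ]
[257 218  15  14 115] [0.5996 0.2609 0.085 ]
[0.58825362 0.31977819 0.085     ] -79.20161742211917 0.11954338965228664
tab end [0.57   0.4267 0.06  ] nose [0.6053 0.2429 0.06  ] 0.18716810121526314
```

```bash
python3 plan.py .586 .3185 .024 100.9
```

```text
t 3.92 pos [0.5781 0.2955 0.2178] yaw 100.87 F [-0.28 -0.33 -0.03] w 0.702 q [ 0.43  0.22  1.68 -0.    1.24  0.24] tilt 0.03
delta tool mm (present axes) [ 21.2  12.1 193.8] (after twist) [ 21.1  12.1 193.8] twist -0.03
```

Request:
drive_tool(
  steps=[
    [[10.5,6,0],0],
    [[10.5,6,20],0],
    [[0,0,24],0],
    [[0,0,24],0],
    [[0,0,24],0],
    [[0,0,20],0],
    [[0,0,0],0],
    [[0,0,0],0],
  ],
)

```text
time: 4.58
tool_pos: [0.5859, 0.3183, 0.1061]
tcp_rot: [-2.001, -2.421, 0.0]
wrist_force: [0.5, -0.1, 0.5]
width: 0.699
```

```bash
python3 plan.py .586 .3185 .024 100.9; python3 - <<'E'
from h import *
c=bot.camera_info('wrist'); 
cv2.imwrite('pics/w3.png',bot.read_camera('wrist')[:,:,::-1])
E
```

```text
t 4.58 pos [0.5859 0.3183 0.1061] yaw 100.85 F [ 0.48 -0.11  0.47] w 0.699 q [0.46 0.35 1.74 0.   1.06 0.27] tilt 0.01
delta tool mm (present axes) [ 0.2  0.2 82.1] (after twist) [ 0.2  0.2 82.1] twist -0.05
```

View pics/w3.png

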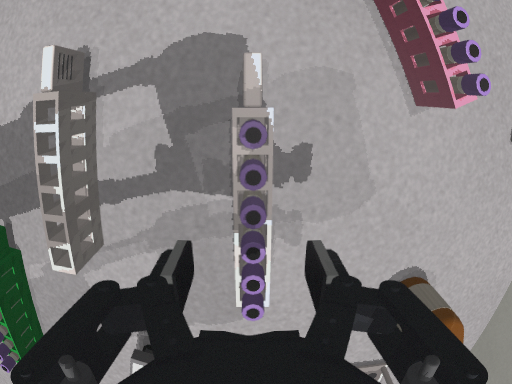

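The carrier is centred between the fingers: caps at column 252, finger midpoint at about 249. Now I'll descend and grip.

Request:
drive_tool(
  steps=[
    [[0,0,22],0],
    [[0,0,22],0],
    [[0,0,20],0],
    [[0,0,12],0],
    [[0,0,6],0],
    [[0,0,0],0],
    [[0,0,0],0],
  ],
)

```text
time: 5.22
tool_pos: [0.5869, 0.3192, 0.025]
tcp_rot: [2.0, 2.422, 0.003]
wrist_force: [-0.4, 1.2, -0.2]
width: 0.697
```

Request:
drive_tool(
  steps=[
    [[0,0,0],0],
    [[0,0,0],0],
    [[0,0,0],0],
    [[0,0,0],0],
    [[0,0,0],0],
    [[0,0,0],0],
  ],
  jaw=0,
  force=60,
)

```text
time: 5.72
tool_pos: [0.5871, 0.3194, 0.0252]
tcp_rot: [1.999, 2.422, 0.004]
wrist_force: [0.1, -0.8, 6.4]
width: 0.298
```

```bash
python3 plan.py .586 .3185 .1 100.9; python3 - <<'E'
from h import *
im=bot.read_camera('wrist')[:,:,::-1]
cv2.imwrite('pics/w4.png',im)
E
```

```text
t 5.72 pos [0.5871 0.3194 0.0252] yaw 100.93 F [ 0.14 -0.77  6.36] w 0.298 q [ 0.46  0.44  1.78 -0.    0.92  0.27] tilt 0.16
delta tool mm (present axes) [ -0.6  -1.  -74.8] (after twist) [ -0.7  -1.2 -74.8] twist 0.03
```

View pics/w4.png

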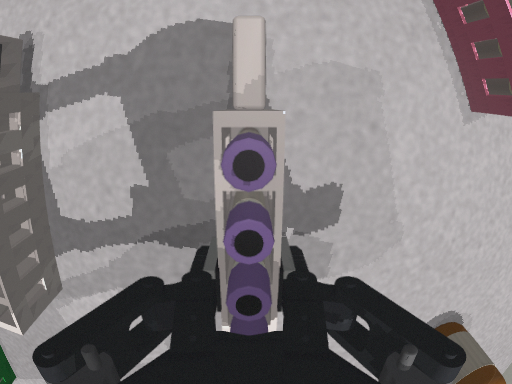

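```bash
python3 - <<'E'
from h import *
c=bot.camera_info('wrist'); t=np.array(bot.read_state()['tool_pos']); x=np.array([np.cos(np.radians(-79.07)),np.sin(np.radians(-79.07)),0])
for u,v in [(249,112),(249,17)]:
    p=wz(u,v,.06,c); print(p.round(4),((p-t)@x).round(4), np.cross(x,p-t)[2].round(4))
E
```

```text
[0.5732 0.3921 0.06  ] -0.0741 0.0001
[0.5665 0.4268 0.06  ] -0.1094 0.0001
```

Request:
drive_tool(
  steps=[
    [[0,0,-5],0],
    [[0,0,-15],0],
    [[0,0,-25],0],
    [[0,0,-25],0],
    [[0,0,-25],0],
    [[0,0,-15],0],
    [[0,0,0],0],
    [[0,0,0],0],
  ],
)

```text
time: 6.43
tool_pos: [0.5862, 0.319, 0.1348]
tcp_rot: [1.999, 2.422, 0.003]
wrist_force: [-0.1, 0.6, -2.7]
width: 0.301
```

```bash
python3 plan.py .5452 .0268 .135 85.2;  python3 - <<'E'
from h import *
im=bot.read_camera('wrist')[:,:,::-1]
cv2.imwrite('pics/w5.png',im)
im=bot.read_camera('scene')[:,:,::-1]
cv2.imwrite('pics/s5.png',im)
E
```

```text
t 6.43 pos [0.5862 0.319  0.1348] yaw 100.93 F [-0.07  0.57 -2.7 ] w 0.301 q [0.46 0.32 1.72 0.   1.1  0.27] tilt 0.11
delta tool mm (present axes) [-279.1  -95.6   -0.6] (after twist) [-2.946e+02 -1.640e+01 -2.000e-01] twist 15.73
```

View pics/w5.png

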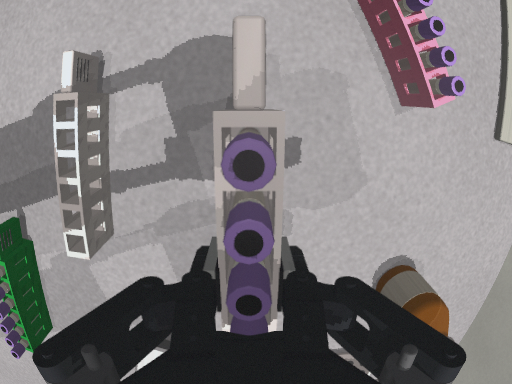

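View pics/s5.png

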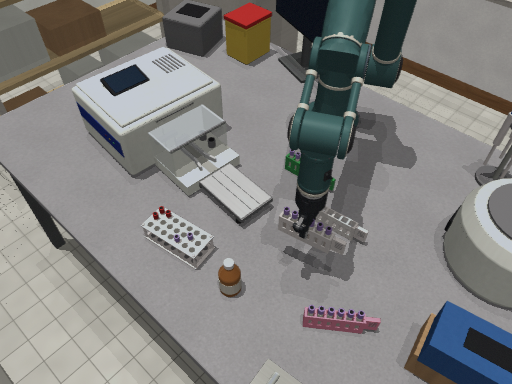

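```bash
python3 - <<'E'
import cv2
a=cv2.imread("pics/w1.png")
cv2.imwrite("pics/w1z.png",cv2.resize(a[165:345,175:315],None,fx=3.3,fy=3.3,interpolation=cv2.INTER_CUBIC))
E
```

```text
(no output)
```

View pics/w1z.png

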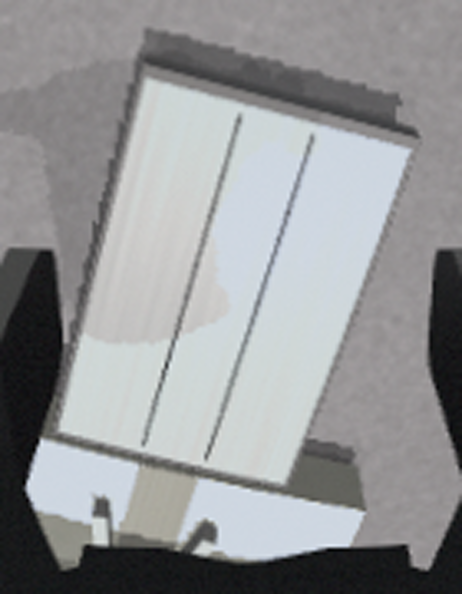

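```bash
python3 - <<'E'
from h import *
c={'fx': 297.3186396354542,'cx': 248.8572717264296, 'cy': 195.81170253901774, 'position': np.array([0.5173842 , 0.24728165, 0.46060177]), 'attitude': np.array([2.82790292, 0.26560189, 0.03910471])}
f=lambda x,y,z: wz((x+.5)/3.3-.5+175,(y+.5)/3.3-.5+165,z,c)
L=[f(x,y,.045) for x,y in [(239,117),(144,443),(313,136),(207,457)]]
for p in L: print(p.round(4))
d=L[1]-L[0]+L[3]-L[2]; print(np.degrees(np.arctan2(d[1],d[0])),sum(L)[:2]/4)
K=[f(x,y,.045) for x,y in [(142,77),(414,146),(60,436),(287,485)]]
for p in K: print(p.round(4))
print(sum(K)/4)
S=[f(138,465,.05),f(195,476,.05)]; print('lane at step',S,sum(S)/2)
E
```

```text
[0.5398 0.1129 0.045 ]
[ 0.5239 -0.0732  0.045 ]
[0.5741 0.1103 0.045 ]
[ 0.5579 -0.0756  0.045 ]
-94.92655013423196 [0.54891497 0.01859432]
[0.4942 0.1232 0.045 ]
[0.6205 0.114  0.045 ]
[ 0.4797 -0.0787  0.045 ]
[ 0.6033 -0.0869  0.045 ]
[0.54942659 0.01789782 0.045     ]
lane at step [array([ 0.52275779, -0.08471848,  0.05      ]), array([ 0.55333207, -0.08586522,  0.05      ])] [ 0.53804493 -0.08529185  0.05      ]
```

Request:
drive_tool(
  steps=[
    [[-10,0,0],3],
    [[-20,0,0],5],
    [[-30,0,0],5],
    [[-30,0,0],2.8],
    [[-30,0,0],0],
    [[-30,0,0],0],
    [[-30,0,0],0],
    [[-25,0,0],0],
  ],
)

```text
time: 7.2
tool_pos: [0.5788, 0.1124, 0.1309]
tcp_rot: [-2.312, -2.123, 0.007]
wrist_force: [0.1, 0.1, -2.9]
width: 0.297
```

```bash
python3 plan.py .5489 .0280 .090 85.1
```

```text
t 7.2 pos [0.5788 0.1124 0.1309] yaw 85.11 F [ 0.1   0.07 -2.91] w 0.297 q [ 0.15  0.19  1.89 -0.    1.07  0.24] tilt 0.29
delta tool mm (present axes) [-86.6 -22.4  41.1] (after twist) [-86.6 -22.6  40.9] twist 0.01
```

Request:
drive_tool(
  steps=[
    [[-25,-6,0],0],
    [[-25,-6,0],0],
    [[-20,-6,0],0],
    [[-10,-4,10],0],
    [[0,0,10],0],
    [[0,0,10],0],
    [[0,0,0],0],
    [[0,0,0],0],
  ],
)

```text
time: 7.87
tool_pos: [0.5513, 0.0378, 0.1015]
tcp_rot: [-2.311, -2.124, 0.004]
wrist_force: [0.0, -0.2, -2.5]
width: 0.295
```

```bash
python3 plan.py .5489 .0280 .0702 85.1; python3 - <<'E'
from h import *
im=bot.read_camera('top')[:,:,::-1]
cv2.imwrite('pics/t6.png',cv2.resize(im[130:270,180:420],None,fx=3.3,fy=3.3))
im=bot.read_camera('scene')[:,:,::-1]
cv2.imwrite('pics/s6.png',cv2.resize(im[95:235,130:330],None,fx=4,fy=4))
E
```

```text
t 7.87 pos [0.5513 0.0378 0.1015] yaw 85.18 F [ 0.02 -0.22 -2.5 ] w 0.295 q [0.02 0.15 1.99 0.   1.   0.11] tilt 0.21
delta tool mm (present axes) [-9.9 -1.4 31.3] (after twist) [-9.9 -1.5 31.3] twist 0.08
```

View pics/t6.png

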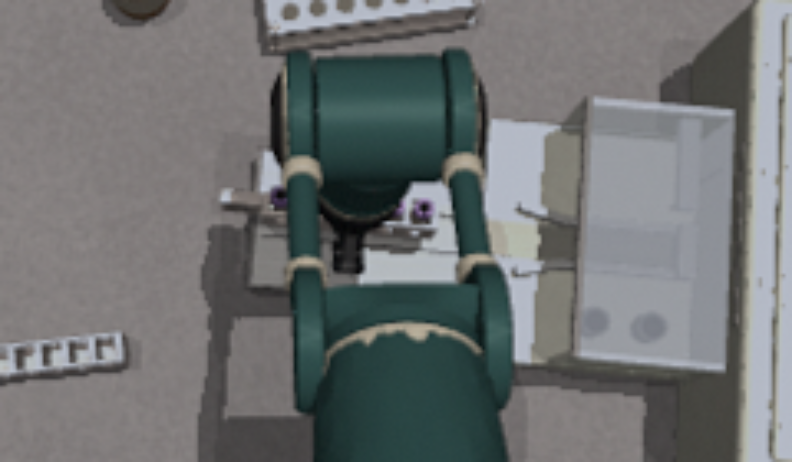

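View pics/s6.png

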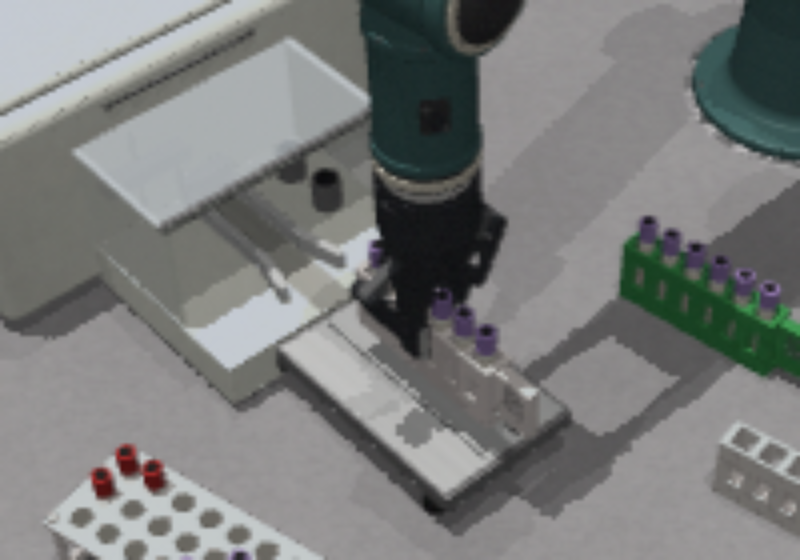

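The carrier hovers about 31 mm over the shelf, nose towards the lane and short of the step. Now lowering it.

Request:
drive_tool(
  steps=[
    [[-5,-0.7,8],0],
    [[-5,-0.7,9],0],
    [[0,0,6],0],
    [[0,0,4],0],
    [[0,0,2],0],
    [[0,0,0],0],
    [[0,0,0],0],
  ],
)

```text
time: 8.55
tool_pos: [0.5502, 0.027, 0.0744]
tcp_rot: [-2.314, -2.125, 0.0]
wrist_force: [0.1, -0.1, -1.6]
width: 0.298
```

Request:
drive_tool(
  steps=[
    [[0,0,1],0],
    [[0,0,1],0],
    [[0,0,0],0],
    [[0,0,0],0],
  ],
)

```text
time: 8.88
tool_pos: [0.5503, 0.027, 0.0727]
tcp_rot: [2.314, 2.125, 0.0]
wrist_force: [0.0, 0.1, -3.5]
width: 0.298
```

```bash
python3 plan.py .5489 .0280 .0702 85.1
```

```text
t 8.88 pos [0.5503 0.027  0.0727] yaw 85.13 F [ 0.05  0.05 -3.5 ] w 0.298 q [0.   0.18 2.02 0.   0.94 0.09] tilt 0.02
delta tool mm (present axes) [ 0.9 -1.5  2.5] (after twist) [ 0.9 -1.5  2.5] twist 0.03
```

Request:
drive_tool(
  steps=[
    [[0,-1.4,1],0],
    [[0,0,0.8],0],
    [[0,0,0.5],0],
    [[0,0,0],0],
    [[0,0,0],0],
  ],
)

```text
time: 9.3
tool_pos: [0.5488, 0.0271, 0.0702]
tcp_rot: [2.314, 2.125, 0.0]
wrist_force: [-0.8, -0.6, -3.6]
width: 0.296
```

```bash
python3 plan.py .5489 .0280 .0702 85.1
```

```text
t 9.3 pos [0.5488 0.0271 0.0702] yaw 85.13 F [-0.79 -0.56 -3.62] w 0.296 q [0.   0.18 2.02 0.   0.94 0.09] tilt 0.0
delta tool mm (present axes) [0.9 0.  0. ] (after twist) [0.9 0.  0. ] twist 0.03
```

Request:
drive_tool(
  steps=[
    [[0,0,0.5],0],
    [[0,0,0.5],0],
    [[0,0,0],0],
    [[0,0,0],0],
  ],
)

```text
time: 9.63
tool_pos: [0.5489, 0.0271, 0.0701]
tcp_rot: [2.314, 2.125, 0.0]
wrist_force: [-3.0, -0.3, 5.1]
width: 0.297
```

Request:
drive_tool(
  steps=[
    [[0,0,0.5],0],
    [[0,0,0.3],0],
    [[0,0,0],0],
    [[0,0,0],0],
  ],
)

```text
time: 9.97
tool_pos: [0.549, 0.027, 0.0701]
tcp_rot: [2.314, 2.125, -0.0]
wrist_force: [-5.7, 0.1, 10.5]
width: 0.296
```

Contact with the shelf at z=0.0701, as expected. Releasing.

Request:
drive_tool(
  steps=[
    [[0,0,-0.8],0],
    [[0,0,0],0],
    [[0,0,0],0],
    [[0,0,0],0],
    [[0,0,0],0],
  ],
  jaw=0.6,
)

```text
time: 10.38
tool_pos: [0.5488, 0.0271, 0.069]
tcp_rot: [-2.314, -2.125, 0.0]
wrist_force: [1.0, 0.0, 0.4]
width: 0.6
```

Request:
drive_tool(
  steps=[
    [[0,0,-15],0],
    [[0,0,-25],0],
    [[0,0,-25],0],
    [[0,0,-20],0],
    [[20,0,0],0],
    [[25,0,0],0],
    [[0,0,0],0],
    [[0,0,0],0],
  ],
)

```text
time: 11.05
tool_pos: [0.5526, 0.0727, 0.1542]
tcp_rot: [2.312, 2.127, -0.0]
wrist_force: [0.1, -0.2, -1.2]
width: 0.602
```

```bash
python3 plan.py .5489 .0280 .0702 85.1; python3 - <<'E'
from h import *
c=bot.camera_info('wrist'); print(c)
im=bot.read_camera('wrist')[:,:,::-1]
cv2.imwrite('pics/w7.png',im)
im=bot.read_camera('scene')[:,:,::-1]
cv2.imwrite('pics/s7.png',cv2.resize(im[95:235,130:330],None,fx=4,fy=4))
E
```

```text
t 11.05 pos [0.5526 0.0727 0.1542] yaw 85.24 F [ 0.09 -0.22 -1.17] w 0.602 q [ 0.09  0.1   1.94 -0.    1.1   0.17] tilt 0.01
delta tool mm (present axes) [-44.8   0.   84. ] (after twist) [-44.8   0.1  84. ] twist 0.14
{'fx': 297.3186396354542, 'fy': 297.3186396354542, 'cx': 248.8572717264296, 'cy': 195.81170253901774, 'position': array([0.55900452, 0.14873075, 0.29612668]), 'attitude': array([ 2.837126  , -0.11803877, -0.01746076])}
```

View pics/w7.png

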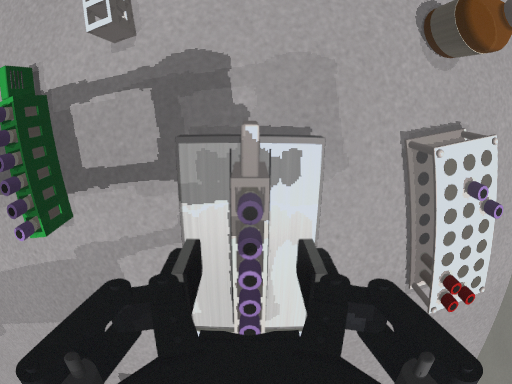

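View pics/s7.png

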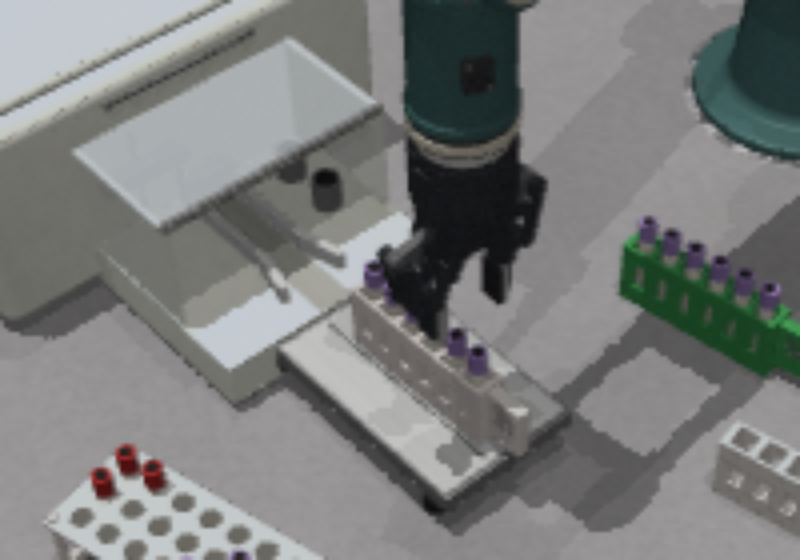

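The carrier stands on the shelf centred between the lines: body at column 250, lines at 231 and 269. The tab top is at (251,130). Next I'll go to the tab.

Request:
drive_tool(
  steps=[
    [[15,0,0],0],
    [[15,0,0],0],
    [[15,0,0],0.1],
    [[0,0,15],0],
    [[0,0,20],0],
    [[0,0,20],0],
    [[0,0,10],0],
    [[0,0,0],0],
  ],
)

```text
time: 11.82
tool_pos: [0.5538, 0.1155, 0.0859]
tcp_rot: [-2.314, -2.12, 0.009]
wrist_force: [-0.7, -0.6, 0.0]
width: 0.606
```

```bash
python3 plan.py .5565 .1168 .069 85.13; python3 - <<'E'
from h import *
im=bot.read_camera('wrist')[:,:,::-1]
cv2.imwrite('pics/w8.png',im)
E
```

```text
t 11.82 pos [0.5538 0.1155 0.0859] yaw 84.98 F [-0.67 -0.57  0.03] w 0.606 q [ 0.16  0.2   1.97 -0.    0.98  0.25] tilt 0.37
delta tool mm (present axes) [ 1.5  2.7 16.8] (after twist) [ 1.5  2.6 16.9] twist -0.15
```

View pics/w8.png

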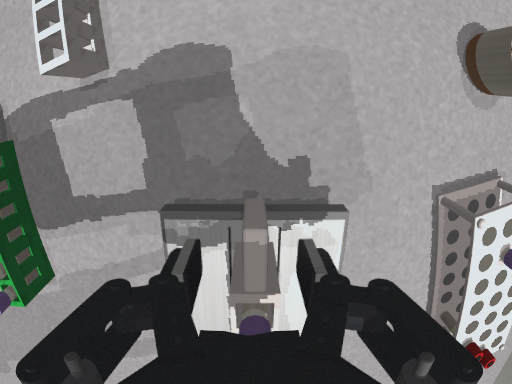

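Request:
drive_tool(
  steps=[
    [[0,0,0],0],
    [[0,0,0],0],
  ],
)

```text
time: 12.03
tool_pos: [0.5576, 0.1166, 0.0906]
tcp_rot: [2.315, 2.122, 0.003]
wrist_force: [-0.5, -0.3, 0.1]
width: 0.596
```

```bash
python3 plan.py .5565 .1168 .069 85.13
```

```text
t 12.03 pos [0.5576 0.1166 0.0906] yaw 85.0 F [-0.47 -0.28  0.09] w 0.596 q [ 0.16  0.19  1.97 -0.    0.98  0.25] tilt 0.13
delta tool mm (present axes) [ 0.1 -1.2 21.6] (after twist) [ 0.1 -1.1 21.6] twist -0.13
```

Request:
drive_tool(
  steps=[
    [[0,-0.6,7],0],
    [[0,0,7],0],
    [[0,0,5],0],
    [[0,0,2],0],
    [[0,0,0],0],
    [[0,0,0],0],
    [[0,0,0],0],
  ],
)

```text
time: 12.62
tool_pos: [0.556, 0.1168, 0.0683]
tcp_rot: [2.316, 2.123, 0.0]
wrist_force: [-0.3, -0.4, 0.5]
width: 0.6
```

```bash
python3 plan.py .5565 .1168 .069 85.13; python3 - <<'E'
from h import *
im=bot.read_camera('wrist')[:,:,::-1]
cv2.imwrite('pics/w9.png',im)
E
```

```text
t 12.62 pos [0.556  0.1168 0.0683] yaw 85.03 F [-0.33 -0.42  0.53] w 0.6 q [0.16 0.22 1.98 0.   0.94 0.25] tilt 0.01
delta tool mm (present axes) [ 0.   0.5 -0.7] (after twist) [ 0.   0.5 -0.7] twist -0.1
```

View pics/w9.png

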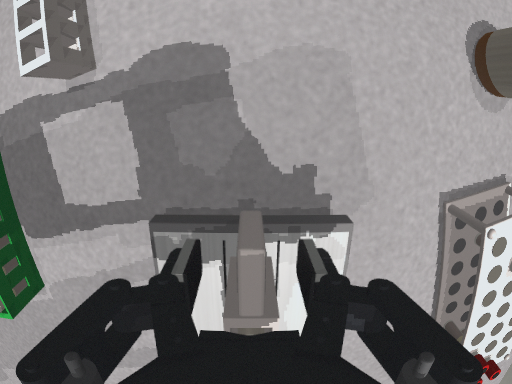

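The tab (column 250) is centred between the fingers. Closing with high force.

Request:
drive_tool(
  steps=[
    [[0,0,0],0],
    [[0,0,0],0],
    [[0,0,0],0],
    [[0,0,0],0],
    [[0,0,0],0],
    [[0,0,0],0],
    [[0,0,0],0],
  ],
  jaw=0,
  force=115,
)

```text
time: 13.25
tool_pos: [0.5563, 0.1169, 0.0687]
tcp_rot: [2.315, 2.123, 0.001]
wrist_force: [0.2, 0.0, 1.4]
width: 0.123
```

Request:
drive_tool(
  steps=[
    [[0,0,-1],0],
    [[0,0,-2],0],
    [[0,0,-2],0],
    [[0,0,-2],0],
    [[0,0,-2],0],
    [[0,0,0],0],
    [[0,0,0],0],
  ],
)

```text
time: 13.83
tool_pos: [0.5559, 0.1168, 0.0773]
tcp_rot: [2.316, 2.123, 0.0]
wrist_force: [0.7, 0.2, -2.9]
width: 0.125
```

```bash
python3 plan.py .5565 .1168 .069 85.13; python3 - <<'E'
from h import *
im=bot.read_camera('wrist')[:,:,::-1]
cv2.imwrite('pics/w10.png',im)
im=bot.read_camera('scene')[:,:,::-1]
cv2.imwrite('pics/s10.png',cv2.resize(im[125:225,180:290],None,fx=6,fy=6))
E
```

```text
t 13.83 pos [0.5559 0.1168 0.0773] yaw 85.02 F [ 0.68  0.16 -2.91] w 0.125 q [0.16 0.21 1.98 0.   0.96 0.25] tilt 0.01
delta tool mm (present axes) [0.  0.6 8.3] (after twist) [0.  0.6 8.3] twist -0.11
```

View pics/w10.png

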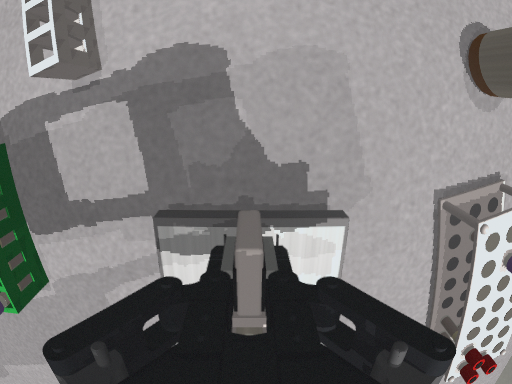

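View pics/s10.png

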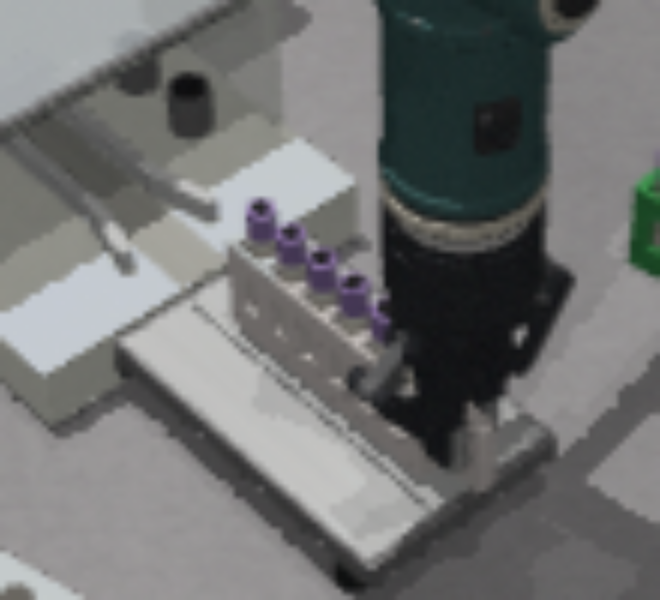

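```bash
python3 - <<'E'
from h import *
c=bot.camera_info('scene')
def pr(p):
    q=R.from_rotvec(c['attitude']).inv().apply(p-c['position']); return np.array([c['cx']+c['fx']*q[0]/q[2],c['cy']+c['fy']*q[1]/q[2]])
xh=np.array([-.0851,-.9964,0]); o=np.array([.5488,.0271,.045])
for k in (60,36,12,-12): 
  for l in (0,.0086): print(k,l,pr(o+xh*k/1000+[0,0,.086+l]).round(1))
b=bot.read_state(); print(b['torque'],b['wrist_force'])
E
```

```text
60 0 [223.3 161.1]
60 0.0086 [223.2 159.1]
36 0 [228.4 165.3]
36 0.0086 [228.3 163.3]
12 0 [233.5 169.4]
12 0.0086 [233.5 167.5]
-12 0 [238.8 173.7]
-12 0.0086 [238.7 171.7]
[0.23877476 0.00837996 0.01873593] [-0.68980739  0.18126474 -3.58068769]
```

The nose and next caps appear where an 8.6 mm level lift predicts, within about 0.4 px, so the carrier is held level. Advancing over the step.

Request:
drive_tool(
  steps=[
    [[0,0.5,-1],-0.1],
    [[-4,0,0],0],
    [[-8,0,0],0],
    [[-10,0,0],0],
    [[-10,0,0],0],
    [[-10,0,0],0],
    [[-10,0,0],0],
    [[-8,0,0],0],
  ],
)

```text
time: 14.6
tool_pos: [0.551, 0.0554, 0.0782]
tcp_rot: [2.315, 2.124, -0.0]
wrist_force: [0.6, 0.3, -3.5]
width: 0.126
```

Request:
drive_tool(
  steps=[
    [[-5,0,0],0],
    [[-5,0,0],0],
    [[-5,0,0],0],
    [[-5,0,0],0],
    [[0,0,0],0],
    [[0,0,0],0],
  ],
)

```text
time: 15.1
tool_pos: [0.5496, 0.0369, 0.0782]
tcp_rot: [-2.314, -2.124, -0.0]
wrist_force: [0.4, 0.0, -3.4]
width: 0.127
```

```bash
python3 plan.py .5391 -.0866 .0783 85.12; python3 - <<'E'
from h import *
im=bot.read_camera('scene')[:,:,::-1]
cv2.imwrite('pics/s11.png',cv2.resize(im[115:215,160:270],None,fx=6,fy=6))
im=bot.read_camera('top')[:,:,::-1]
cv2.imwrite('pics/t11.png',cv2.resize(im[140:260,240:410],None,fx=4.5,fy=4.5))
E
```

```text
t 15.1 pos [0.5496 0.0369 0.0782] yaw 85.11 F [ 0.38  0.05 -3.41] w 0.127 q [0.02 0.18 2.01 0.   0.95 0.11] tilt 0.01
delta tool mm (present axes) [-1.24e+02  1.00e-01 -1.00e-01] (after twist) [-1.24e+02  1.00e-01 -1.00e-01] twist -0.01
```

View pics/s11.png

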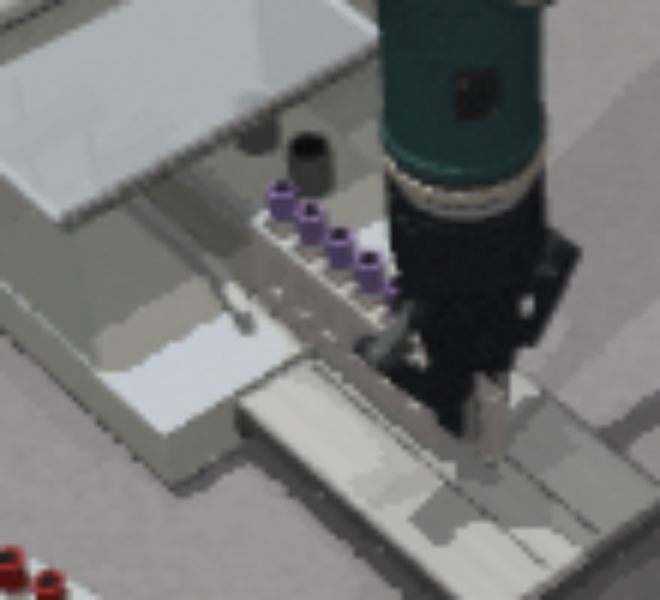

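View pics/t11.png

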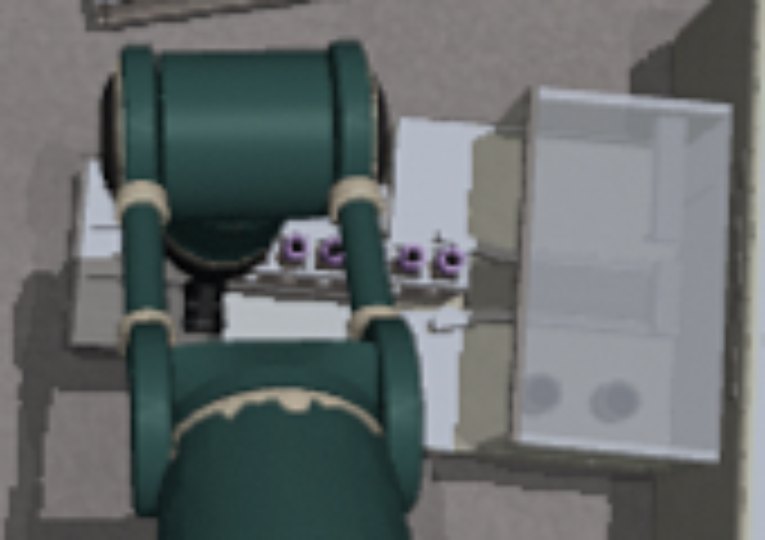

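```bash
python3 - <<'E'
from h import *
print(onz('top',240+450/4.5,140+261/4.5,.14), onz('top',240+293/4.5,140+248/4.5,.14))
s=np.array([.5391,-.0866]);xh=np.array([-.0851,-.9964]);print(s+xh*.027, s+xh*(.027-.096))
c=bot.camera_info('scene')
print(onz('scene',160+283/6,115+188/6,.14),onz('scene',160+370/6,115+258/6,.14))
p=R.from_rotvec(bot.camera_info('top')['attitude']).as_matrix(); print(p.round(3))
E
```

```text
[ 0.53079922 -0.11331508  0.14      ] [ 0.53862171 -0.01666414  0.14      ]
[ 0.5368023 -0.1135028] [ 0.5449719 -0.0178484]
[ 0.53779138 -0.11013733  0.14      ] [ 0.54362653 -0.03939099  0.14      ]
[[ 0.006 -0.984  0.18 ]
 [-1.    -0.003  0.016]
 [-0.015 -0.18  -0.984]]
```

```bash
python3 - <<'E'
from h import *
f=lambda x,y,z: onz('scene',(x+.5)/4.5-.5+130,(y+.5)/4.5-.5+95,z)
L=[f(*p,.045) for p in [(371,365),(545,514),(408,343),(583,489)]]
for p in L: print(p.round(4))
s=np.array([.5391,-.0866]);xh=np.array([-.0851,-.9964]);yh=np.array([.9964,-.0851])
for p in L: print((p[:2]-s)@xh,(p[:2]-s)@yh)
# shelf step corners
for p in [(313,388),(446,308),(640,462),(500,562)]: 
  q=f(*p,.045); print('c',q.round(4),(q[:2]-s)@xh,(q[:2]-s)@yh)
a=cv2.imread('pics/scene0.png'); cv2.imwrite('pics/s12.png',cv2.resize(a[115:190,160:245],None,fx=8,fy=8,interpolation=cv2.INTER_CUBIC))
a=cv2.imread('pics/t11.png')
cv2.imwrite('pics/t12.png',cv2.resize(a[200:360,280:540],None,fx=3,fy=3,interpolation=cv2.INTER_CUBIC))
E
```

```text
[ 0.5578 -0.0765  0.045 ]
[0.5738 0.1097 0.045 ]
[ 0.5242 -0.0726  0.045 ]
[0.5401 0.1139 0.045 ]
-0.011667013412841034 0.017751569514692443
-0.1985144072992302 0.017825789484662815
-0.012687485725212685 -0.01605848263789203
-0.19983199271087382 -0.016068748014581094
c [ 0.6015 -0.0906  0.045 ] -0.0013184811187422715 0.06254431926122922
c [ 0.4798 -0.0776  0.045 ] -0.003915149877072243 -0.05989974148634914
c [0.4954 0.1266 0.045 ] -0.20873008200789797 -0.06168792684420082
c [0.6238 0.1155 0.045 ] -0.20853535730823722 0.06719120701826296
```

View pics/s12.png

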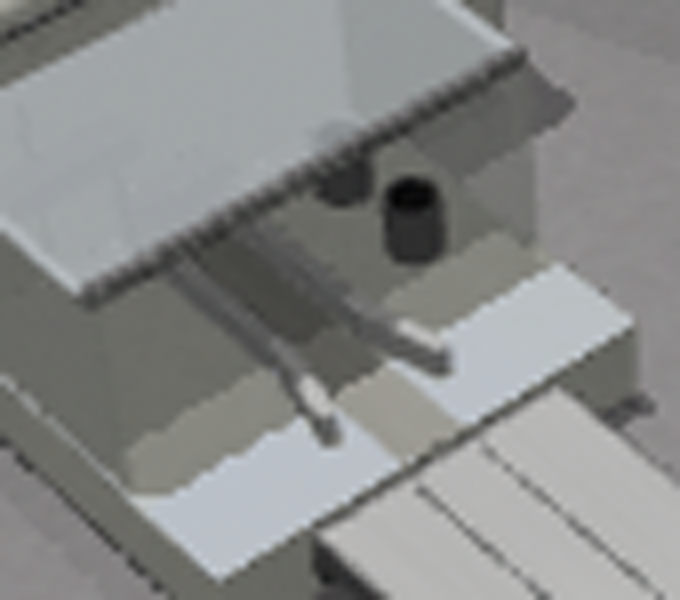

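View pics/t12.png

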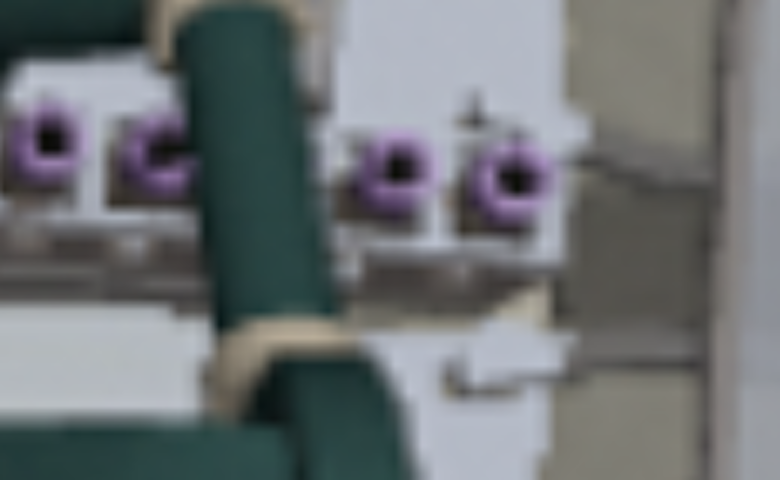

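The scene camera puts the carrier within about 0.3 mm of the lane line and the nose about 42 mm past the step. Continuing slowly into the guides.

Request:
drive_tool(
  steps=[
    [[-4,0,0],0],
    [[-6,0,0],0],
    [[-6,0,0],0],
    [[-6,0,0],0],
    [[-6,0,0],0],
    [[-4,0,0],0],
    [[0,0,0],0],
  ],
)

```text
time: 15.78
tool_pos: [0.5467, 0.0041, 0.0782]
tcp_rot: [2.315, 2.124, -0.0]
wrist_force: [0.8, 0.8, -3.1]
width: 0.123
```

Request:
drive_tool(
  steps=[
    [[-4,0,0],0],
    [[-4,0,0],0],
    [[-4,0,0],0],
    [[-4,0,0],0],
    [[-4,0,0],0],
    [[-4,0,0],0],
    [[-4,0,0],0],
    [[0,0,0],0],
  ],
)

```text
time: 16.45
tool_pos: [0.5444, -0.0235, 0.0782]
tcp_rot: [2.314, 2.124, -0.0]
wrist_force: [0.3, -0.4, -3.6]
width: 0.126
```

Request:
drive_tool(
  steps=[
    [[-4,0,0],0],
    [[-5,0,0],0],
    [[-5,0,0],0],
    [[-5,0,0],0],
    [[-5,0,0],0],
    [[-5,0,0],0],
    [[-4,0,0],0],
    [[0,0,0],0],
  ],
)

```text
time: 17.12
tool_pos: [0.5416, -0.0565, 0.0783]
tcp_rot: [2.315, 2.124, -0.0]
wrist_force: [-0.1, 1.2, -3.3]
width: 0.128
```

```bash
python3 plan.py .5391 -.0866 .0783 85.12; python3 - <<'E'
from h import *
im=bot.read_camera('scene')[:,:,::-1]
cv2.imwrite('pics/s13.png',cv2.resize(im[95:195,150:260],None,fx=6,fy=6))
im=bot.read_camera('top')[:,:,::-1]
cv2.imwrite('pics/t13.png',cv2.resize(im[160:250,310:410],None,fx=6,fy=6))
E
```

```text
t 17.12 pos [ 0.5416 -0.0565  0.0783] yaw 85.08 F [-0.07  1.16 -3.27] w 0.128 q [-0.15  0.17  2.03 -0.    0.95 -0.06] tilt 0.02
delta tool mm (present axes) [-30.2   0.1  -0. ] (after twist) [-30.2   0.   -0. ] twist -0.04
```

View pics/s13.png

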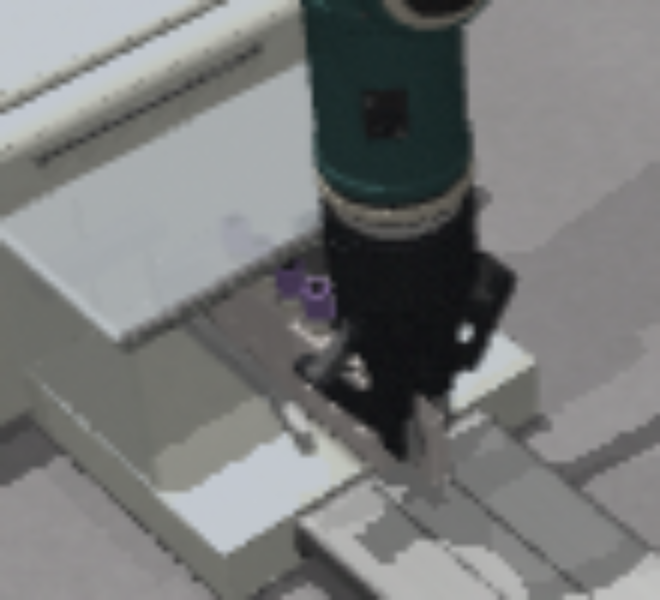

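View pics/t13.png

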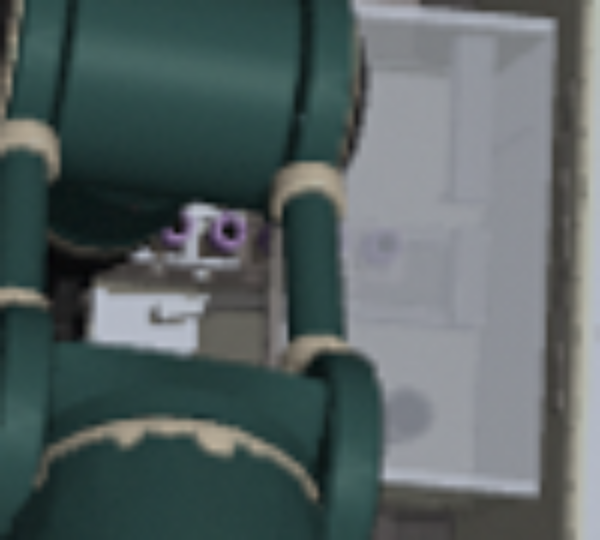

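No contact so far; the nose is about 135 mm in. I'll advance 23 mm, lower onto the lane floor, then slide home.

Request:
drive_tool(
  steps=[
    [[-4,0,0],0],
    [[-5,0,0],0],
    [[-5,0,0],0],
    [[-5,0,0],0],
    [[-3,0,0],0],
    [[-1,0,0],0],
    [[0,0,0],0],
  ],
)

```text
time: 17.8
tool_pos: [0.5397, -0.0789, 0.0782]
tcp_rot: [-2.315, -2.124, 0.0]
wrist_force: [-0.3, 0.1, -4.0]
width: 0.124
```

Request:
drive_tool(
  steps=[
    [[0,0,1.5],0],
    [[0,0,1],0],
    [[0,0,0.7],0],
    [[0,0,0.5],0],
    [[0,0,0],0],
    [[0,0,0],0],
  ],
)

```text
time: 18.3
tool_pos: [0.5397, -0.0784, 0.0745]
tcp_rot: [-2.314, -2.125, 0.0]
wrist_force: [-0.5, 0.2, -2.8]
width: 0.123
```

```bash
python3 plan.py .5391 -.0866 .0737 85.12
```

```text
t 18.3 pos [ 0.5397 -0.0784  0.0745] yaw 85.14 F [-0.53  0.22 -2.81] w 0.123 q [-0.19  0.17  2.03  0.    0.94 -0.11] tilt 0.0
delta tool mm (present axes) [-8.2  0.1  0.8] (after twist) [-8.2  0.1  0.8] twist 0.02
```

Request:
drive_tool(
  steps=[
    [[0,0,0.4],0],
    [[0,0,0.3],0],
    [[0,0,0],0],
    [[0,0,0],0],
  ],
)

```text
time: 18.63
tool_pos: [0.5398, -0.0786, 0.074]
tcp_rot: [2.314, 2.125, 0.0]
wrist_force: [0.9, -0.0, -2.6]
width: 0.124
```

Request:
drive_tool(
  steps=[
    [[0,0,0.4],0],
    [[0,0,0],0],
    [[0,0,0],0],
  ],
)

```text
time: 18.88
tool_pos: [0.5399, -0.0786, 0.0736]
tcp_rot: [2.314, 2.125, 0.0]
wrist_force: [0.1, 0.5, -1.3]
width: 0.124
```

The carrier is now touching the floor lightly. Sliding forward.

Request:
drive_tool(
  steps=[
    [[-1.5,0,0.2],0],
    [[-1.5,0,0],0],
    [[-1.5,0,0],0],
    [[-1.5,0,0],0],
    [[-1,0,0],0],
    [[0,0,0],0],
  ],
)

```text
time: 19.38
tool_pos: [0.5395, -0.0858, 0.0736]
tcp_rot: [2.314, 2.124, 0.001]
wrist_force: [0.6, 1.0, 2.0]
width: 0.123
```

Request:
drive_tool(
  steps=[
    [[-1,0,0],0],
    [[-1,0,0],0],
    [[-1,0,0],0],
    [[0,0,0],0],
    [[0,0,0],0],
  ],
)

```text
time: 19.8
tool_pos: [0.5392, -0.0886, 0.0736]
tcp_rot: [2.313, 2.124, 0.001]
wrist_force: [1.0, 2.3, 4.7]
width: 0.124
```

Request:
drive_tool(
  steps=[
    [[-0.5,0,0],0],
    [[-0.5,0,0],0],
    [[-0.5,0,0],0],
    [[0,0,0],0],
  ],
)

```text
time: 20.13
tool_pos: [0.5391, -0.0899, 0.0736]
tcp_rot: [2.314, 2.125, 0.001]
wrist_force: [0.3, 3.4, 5.4]
width: 0.12
```

Request:
drive_tool(
  steps=[
    [[-0.5,0,0],0],
    [[-0.5,0,0],0],
    [[-0.5,0,0],0],
    [[0,0,0],0],
  ],
)

```text
time: 20.47
tool_pos: [0.5391, -0.0901, 0.0736]
tcp_rot: [-2.314, -2.124, -0.003]
wrist_force: [0.9, 8.2, 6.0]
width: 0.125
```

Request:
drive_tool(
  steps=[
    [[-0.5,0,0],0],
    [[-0.5,0,0],0],
    [[0,0,0],0],
  ],
)

```text
time: 20.72
tool_pos: [0.5391, -0.0901, 0.0736]
tcp_rot: [-2.313, -2.123, -0.005]
wrist_force: [1.3, 12.5, 6.7]
width: 0.12
```

```bash
python3 plan.py .5391 -.0866 .0737 85.12; python3 - <<'E'
from h import *
im=bot.read_camera('scene')[:,:,::-1]
cv2.imwrite('pics/s14.png',cv2.resize(im[85:185,140:250],None,fx=6,fy=6))
E
```

```text
t 20.72 pos [ 0.5391 -0.0901  0.0736] yaw 85.09 F [ 1.33 12.46  6.68] w 0.12 q [-0.21  0.18  2.03  0.    0.94 -0.13] tilt 0.22
delta tool mm (present axes) [ 3.5 -0.3 -0.1] (after twist) [ 3.5 -0.3 -0.1] twist -0.03
```

View pics/s14.png

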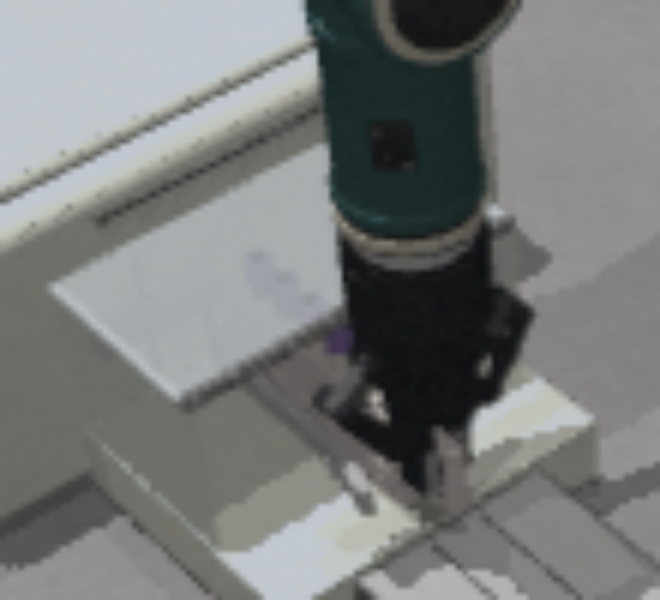

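It has met a rigid stop: force rises to 12.5 N with no further travel, within 1 mm of the predicted position. Now to unload and release.

Request:
drive_tool(
  steps=[
    [[1,0,0],0],
    [[1,0,-0.2],0],
    [[0.3,0,0],0],
    [[0,0,0],0],
  ],
)

```text
time: 21.1
tool_pos: [0.5391, -0.0902, 0.0736]
tcp_rot: [2.313, 2.125, 0.001]
wrist_force: [0.9, 3.6, 3.9]
width: 0.123
```

Request:
drive_tool(
  steps=[
    [[0,0,0],0],
    [[0,0,0],0],
    [[0,0,0],0],
    [[0,0,0],0],
    [[0,0,0],0],
    [[0,0,0],0],
  ],
  jaw=0.6,
)

```text
time: 21.6
tool_pos: [0.5384, -0.0904, 0.0732]
tcp_rot: [-2.314, -2.125, 0.001]
wrist_force: [0.2, 0.7, 0.7]
width: 0.596
```

```bash
python3 plan.py .5391 -.0866 .0737 85.12; python3 - <<'E'
from h import *
im=bot.read_camera('wrist')[:,:,::-1]
cv2.imwrite('pics/w14.png',im)
E
```

```text
t 21.6 pos [ 0.5384 -0.0904  0.0732] yaw 85.12 F [0.21 0.72 0.67] w 0.596 q [-0.21  0.18  2.03 -0.    0.94 -0.13] tilt 0.03
delta tool mm (present axes) [ 3.8  0.3 -0.5] (after twist) [ 3.8  0.3 -0.5] twist -0.0
```

View pics/w14.png

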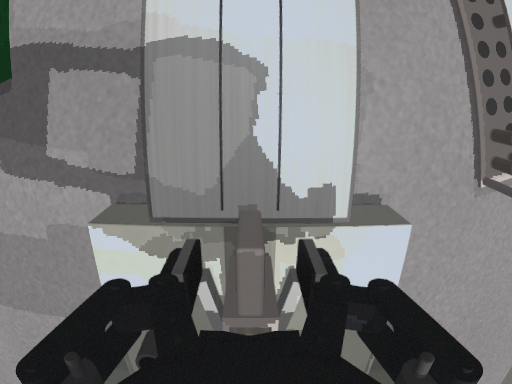

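Released, with the tab at column 250 between the guides. Retreating upward and out.

Request:
drive_tool(
  steps=[
    [[0,0,-8],0],
    [[0,0,-15],0],
    [[0,0,-20],0],
    [[10,0,-20],0],
    [[25,0,-20],0],
    [[30,0,-20],0],
    [[30,0,-20],0],
    [[30,0,-20],0],
  ],
)

```text
time: 22.32
tool_pos: [0.5493, 0.0353, 0.2183]
tcp_rot: [2.314, 2.124, 0.001]
wrist_force: [0.4, -0.8, 1.0]
width: 0.601
```

Request:
drive_tool(
  steps=[
    [[30,0,-20],0],
    [[30,0,-20],0],
    [[20,0,0],0],
    [[10,0,0],0],
    [[0,0,0],0],
    [[0,0,0],0],
  ],
)

```text
time: 22.82
tool_pos: [0.5562, 0.1236, 0.2556]
tcp_rot: [-2.312, -2.126, 0.003]
wrist_force: [0.3, -0.7, -0.5]
width: 0.6
```

```bash
python3 plan.py .5391 -.0866 .0737 85.12; python3 - <<'E'
from h import *
c=bot.camera_info('wrist'); print(c)
im=bot.read_camera('wrist')[:,:,::-1]; cv2.imwrite('pics/w15.png',im)
im=bot.read_camera('scene')[:,:,::-1]
cv2.imwrite('pics/s15f.png',im)
cv2.imwrite('pics/s15.png',cv2.resize(im[95:205,140:260],None,fx=5.4,fy=5.4,interpolation=cv2.INTER_CUBIC))
im=bot.read_camera('top')[:,:,::-1]
cv2.imwrite('pics/t15f.png',im)
cv2.imwrite('pics/t15.png',cv2.resize(im[145:255,295:415],None,fx=5,fy=5,interpolation=cv2.INTER_CUBIC))
E
```

```text
t 22.82 pos [0.5562 0.1236 0.2556] yaw 85.19 F [ 0.27 -0.75 -0.51] w 0.6 q [ 0.18  0.05  1.8  -0.    1.29  0.26] tilt 0.12
delta tool mm (present axes) [-210.7    0.9  182.2] (after twist) [-210.9    0.8  181.9] twist 0.07
{'fx': 297.3186396354542, 'fy': 297.3186396354542, 'cx': 248.8572717264296, 'cy': 195.81170253901774, 'position': array([0.56296383, 0.19983144, 0.39751518]), 'attitude': array([ 2.83601877, -0.11894634, -0.02005198])}
```

View pics/s15.png

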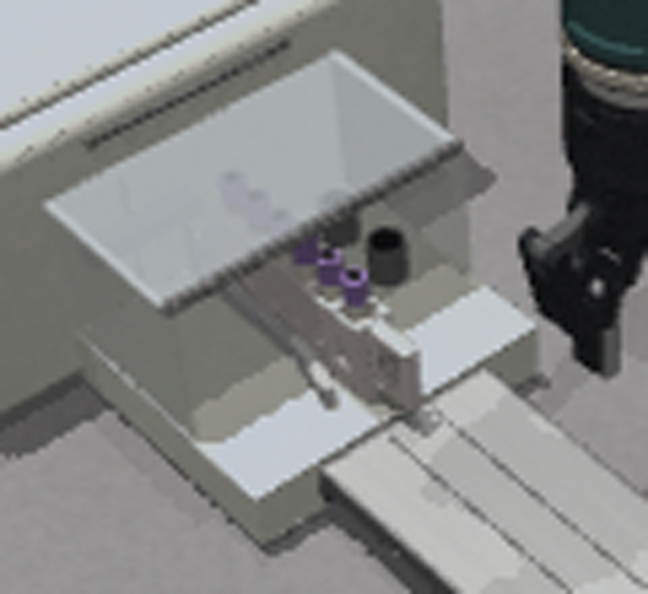

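View pics/t15.png

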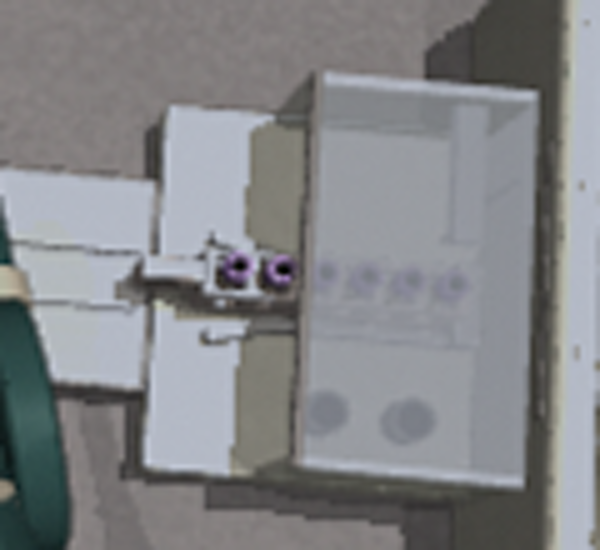

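View pics/w15.png

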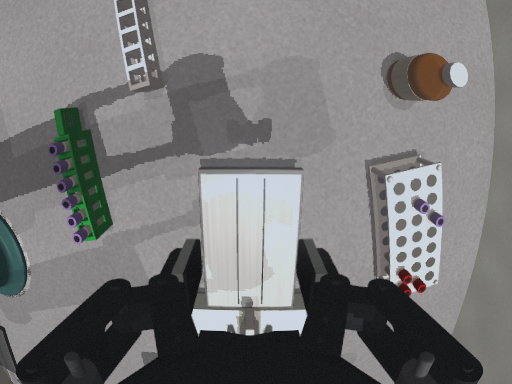

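```bash
python3 - <<'E'
from h import *
s=np.array([.5391,-.0866]);xh=np.array([-.0851,-.9964]);yh=np.array([.9964,-.0851])
f=lambda x,y:((x+.5)/5.4-.5+140,(y+.5)/5.4-.5+95)
g=lambda x,y:((x+.5)/5-.5+295,(y+.5)/5-.5+145)
for n,p in [('cap tail',(353,273)),('5',(330,254)),('nose',(234,182))]:
  q=onz('scene',*f(*p),.136)[:2]; print(n,((q-s)@xh).round(4),((q-s)@yh).round(4))
for n,p in [('cap tail',(236,266)),('nose',(455,286))]:
  q=onz('top',*g(*p),.136)[:2]+[.004,.002]; print('top',n,((q-s)@xh).round(4),((q-s)@yh).round(4))
for n,p in [('tabend',(417,352)),]:
  q=onz('scene',*f(*p),.11)[:2]; print(n,((q-s)@xh).round(4),((q-s)@yh).round(4))
E
```

```text
cap tail 0.0362 -0.0
5 0.0583 -0.0002
nose 0.1491 0.003
top cap tail 0.0306 -0.0005
top nose 0.1521 -0.001
tabend -0.0187 -0.0015
```

View pics/s15f.png

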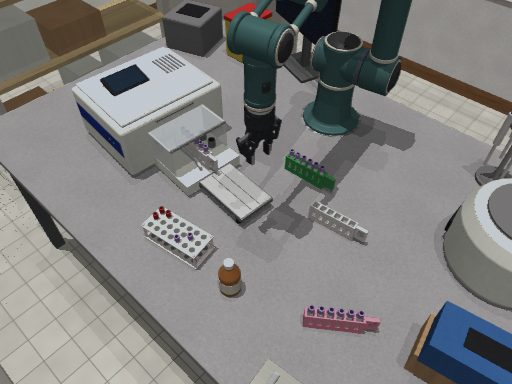

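```bash
python3 -c "
from workcell import bot
print(bot.finish_job())"
```

```text
the job is handed in; nothing more can be done
None
```

I stood the loaded carrier on the shelf nose-first, let go, and re-gripped it by the tab. I lifted it level over the step, lowered it onto the lane floor and slid it in until it met a rigid stop. I then released it, backed the arm off and handed the job in at about 23 s. No verdict is reported.

**Last checks**
- **Home against the stop:** the push rose to 12.5 N with no further travel. The stop came within 1 mm of where I predicted it from the wrist-camera measurement.
- **Position along the lane:** the scene and top cameras put the tail cap at 36 mm and 31 mm past the step, where 35 mm is expected. They put the nose cap at 149 mm and 152 mm, where 155 mm is expected. Those readings differ by up to about 6 mm, and the nose cap is seen through the hood, so the home position rests mainly on the firm stop.
- **Across the lane:** all but one reading agree within about 1 mm. The nose cap read 3 mm off in the scene view, again through the hood.
- **Flat on the floor:** I judged this only from the height at contact and from the picture after release. I did not measure the tilt.
- **Other objects:** the empty carrier, rack and bottle look unmoved in the last picture.

**Disagreement:** the top camera read about 4 mm low in world x compared with the wrist camera and the grasp. I corrected for this when placing the carrier.

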